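Put the swapped bench ware back on its own stations

ROBOT

A 6-joint arm with a two-finger parallel gripper is mounted at the origin on the work surface. World frame = base frame: x ahead of the robot, y to its left, z up, the work surface at z = 0. Lengths are in m, angles in degrees, forces in N, time in s.
With the tool pointing down it reaches from about 0.275 to 0.975 m from the base axis. Payload 8.4 kg.
Tool frame: the origin (TCP) lies midway between the tips of the shut fingers; the grasp point (between the pads) lies 19 mm behind it; z points along the fingers, y is the line along which they close (so a half turn about z gives the same grasp; the last joint's range is limited). The gripper opens to 92 mm and grips with 3 to 60 N. Pads are 20 mm wide; open, the fingers measure 128 mm over their backs; the gripper's body (75 mm by 189 mm) begins 69 mm behind the grasp point.
Start: joints at [-73.419, 20.225, 93.587, -0, 66.188, -0.138], TCP at [0.18, -0.599, 0.215] pointing down, gripper open.
Joint ranges: [-150.9, 150.9], [-52.94, 120.26], [3.33, 152.33], [-74.26, 254.26], [0, 154.13], [-172.89, 172.89]. Speed limits (degrees/s): [127.2, 127.2, 159.86, 180, 180, 180].

INTERFACE

Orientations are given as a 3x3 rotation matrix whose columns are the frame's x, y, z axes.
In Python, from plant import r gives the robot as it stands.
- The arm moves only by the tool play_rows, never from a script. Its argument "series" is a list of rows, each a list of 7 numbers: the turn, a rotation vector about the tool's x, y, z in rad, then the shift along the tool's x, y, z in m, then the opening, from 0 (shut) to 1 (fully open). In form: [[wx, wy, wz, x, y, z, fingers], ...]. A call has 1 to 12 rows; each row is the pose to reach, as a shift and turn from the pose commanded when the call began, along the tool's axes at that moment; what a row does not reach only later rows make up. A row lasts 1/8 s, in which the tool goes at most 62.5 mm and 10.7 degrees, less where a joint would pass 70% of its speed; a pose out of reach is approached as far as the arm can. A call with a gripper value outside its range is refused whole. The fingers move at their own pace and stop on an object; "grip_force" is the grip in N (left out, the last holds). Time passes only in rows, so rows that repeat a pose let the fingers close. It gives the time, the measured TCP pose, the force, the opening and the grip force at its end, in the units of the state.
- r.sense(): the state, without advancing time (a new reading comes with each control period).
- r.get_image(name): name is "scene" or "top" or "wrist"; returns (picture, depth): 384x512x3 uint8, red, green, blue; 384x512 float32, m along the optical axis (not along the pixel's ray), 0 where there is no reading.
- r.camera_params(name): a dict with "fx", "fy", "cx", "cy" (pixels), "dist_coeffs" ([k1, k2, p1, p2, k3] as OpenCV has them; the pictures are not rectified), "rvec" (rotation vector, rad) and "tvec" (3), from world to camera coordinates, as OpenCV has them. Camera axes: x right, y down, z forward; pixel columns grow to the right and rows downward; lengths in m; the calibration is good to about 2 mm. A picture is of the moment at which its call begins: read the wrist's pose just before it. camera_params takes no time and is no camera call; for the wrist camera it gives the pose at the moment of the call.
- r.close_job(): hands the job in; it is judged then, once.
The state is a dict: "time": time; "joint_pos": joint angles; "joint_velocities": joint speeds; "joint_torque": joint torques, N m; "tcp_pos": TCP position; "tool_rot": TCP orientation; "wrist_force": force on the tool from outside, world axes, zero at the start; "ft_torque": the same for the moment, N m; "width": finger opening in m; "grip_force": force on a finger pad.
Only numpy, scipy, OpenCV 4.12 (cv2) and the standard library are available. Lean on these libraries where they do the work, as an engineer would, in place of code of your own. Each camera call takes 0.05 s, during which the arm holds its last target. There are 200 camera calls.

TASK

The ware on this lab bench is on the wrong stations: put the amber bottle on the magnetic stirrer, the aluminium tube block on the heater, the steel check weight on the balance pan and the reagent trough on the pipetting stand, each upright in the middle of its station, the block and the trough with their long sides parallel to the station's front edge. Every station is taken, so park pieces on the empty ribbed mat on the way and leave the mat empty at the end. Do not tip anything over, and do not push the wash bottle out of its place.

Things in the scene. Friction and masses are not known exactly. Their poses are not given: they have to be found in the camera images.
- bottle_mid (a point): amber glass bottle with white screw cap, upright, 101 mm tall. Body 58 mm in diameter up to 62 mm, shoulder to 77 mm, then the cap, 38 mm in diameter and 24 mm tall, at the top. About 0.18 kg. The point is on its axis, half-way up (50.5 mm above its underside); z up along the axis. Starts on the balance or on the stand, up to 20 mm off the middle (like the other three pieces of ware on theirs).
- block_mid (a point): solid aluminium tube block, 50 mm (its x) by 90 mm (its y) by 45 mm tall, 15 small dark holes in the top. About 0.42 kg. The point is its centre, 22.5 mm above its underside. Starts on the balance or on the stand (the one that the bottle is not on).
- weight_mid (a point): bright steel check weight, upright: cylinder 44 mm in diameter up to 42 mm, above it a neck 16 mm in diameter and a knob 28 mm in diameter (57 to 66 mm). 66 mm tall, about 0.5 kg. The point is on its axis, half-way up (33 mm above its underside). Starts on the stirrer or on the heater.
- trough_mid (a point): empty white plastic reagent trough, open at the top, outside 50 mm (its x) by 110 mm (its y) by 40 mm tall, walls 3 mm. About 0.07 kg. The point is its centre, 20 mm above its underside. Starts on the stirrer or on the heater (the one that the weight is not on).
- stirrer_top (a point): magnetic stirrer: grey case with one black knob in the middle of its front, white square plate on top printed with two grey rings, 110 mm (x) by 130 mm (y), top 50 mm above the bench. The point given is the middle of its top surface; x points from its front to its back, y to the left for someone facing its front, z up. Fixed to the bench, turned at most 0.4 rad from facing the robot. Home of the bottle.
- heater_top (a point): block heater: white case with black display and two round keys on its front, flat bare aluminium plate on top, 110 mm (x) by 130 mm (y), top 50 mm above the bench. The point given is the middle of its top surface; x points from its front to its back, y to the left for someone facing its front, z up. Fixed to the bench, turned at most 0.4 rad from facing the robot. Home of the tube block.
- balance_top (a point): balance: low black case with a round flat steel pan 120 mm in diameter, top of the pan 30 mm above the bench; lower display panel along its front. The point given is the middle of its top surface; x points from its front to its back, y to the left for someone facing its front, z up. Fixed to the bench, turned at most 0.4 rad from facing the robot. Home of the check weight.
- stand_top (a point): pipetting stand: white plastic riser 110 mm (x) by 130 mm (y) with a flat oblong black pad 76 mm by 118 mm on top, top 30 mm above the bench, small white tab at the middle of its front. The point given is the middle of its top surface; x points from its front to its back, y to the left for someone facing its front, z up. Fixed to the bench, turned at most 0.4 rad from facing the robot. Home of the trough.
- mat_top (a point): ribbed flat grey mat, 110 mm (x) by 150 mm (y), top 6 mm above the bench, empty at the start: the free spot for parking. The point given is the middle of its top surface; x points from its front to its back, y to the left for someone facing its front, z up. Fixed to the bench, turned at most 0.4 rad from facing the robot. A piece counts as parked when it stands upright and let go within 50 mm of the middle.
- wash_bottle_mid (a point): wash bottle standing among the stations: clear body 60 mm in diameter, blue cap and bent spout, 170 mm tall, the spout reaching 48 mm to its -x. The point is on its axis 60 mm above the bench. Leave it where it is. The other clutter within reach (a tube rack, a timer, a pen) is lower than 35 mm; things up to 100 mm tall stand along the far edge, beyond x = 0.77 m.

How it is judged (in metres and radians):
On the way:
1. one of the four pieces of ware stands on the mat, let go (((horizontal distance between bottle_mid and mat_top below 0.05 m and z of bottle_mid in the frame of mat_top between 0.0445 and 0.0565 m and angle between bottle_mid's own z axis and vertical below 0.1 rad and linear speed of bottle below 0.03 m/s and contact force between bottle and the fingers below 0.1 N) or (horizontal distance between block_mid and mat_top below 0.05 m and z of block_mid in the frame of mat_top between 0.0165 and 0.0285 m and angle between block_mid's own z axis and vertical below 0.1 rad and linear speed of block below 0.03 m/s and contact force between block and the fingers below 0.1 N) or (horizontal distance between weight_mid and mat_top below 0.05 m and z of weight_mid in the frame of mat_top between 0.027 and 0.039 m and angle between weight_mid's own z axis and vertical below 0.1 rad and linear speed of weight below 0.03 m/s and contact force between weight and the fingers below 0.1 N) or (horizontal distance between trough_mid and mat_top below 0.05 m and z of trough_mid in the frame of mat_top between 0.014 and 0.026 m and angle between trough_mid's own z axis and vertical below 0.1 rad and linear speed of trough below 0.03 m/s and contact force between trough and the fingers below 0.1 N))), for 0.2 s.
At the end, for the whole second after the job is handed in: After a piece was parked on the mat: bottle on stirrer, block on heater, weight on balance, trough on stand, each released, at rest, within 15 mm of the middle, height within 6 mm, upright within 0.1 rad; block and trough parallel to the station front within 0.2 rad, either way round (horizontal distance between bottle_mid and stirrer_top below 0.015 m and z of bottle_mid in the frame of stirrer_top between 0.0445 and 0.0565 m and angle between each of bottle_mid, block_mid, weight_mid, trough_mid's own z axis and vertical below 0.1 rad and linear speed of each of bottle, block, weight, trough below 0.02 m/s and angular speed of each of bottle, block, weight, trough below 0.2 rad/s and horizontal distance between block_mid and heater_top below 0.015 m and z of block_mid in the frame of heater_top between 0.0165 and 0.0285 m and angle between the y axis of block_mid and the y axis of heater_top, either way round below 0.2 rad and horizontal distance between weight_mid and balance_top below 0.015 m and z of weight_mid in the frame of balance_top between 0.027 and 0.039 m and horizontal distance between trough_mid and stand_top below 0.015 m and z of trough_mid in the frame of stand_top between 0.014 and 0.026 m and angle between the y axis of trough_mid and the y axis of stand_top, either way round below 0.2 rad); the robot touches nothing.
It fails at once if the amber bottle is tipped over (angle between bottle_mid's own z axis and vertical above 0.7 rad).
It fails at once if the tube block is tipped over (angle between block_mid's own z axis and vertical above 0.7 rad).
It fails at once if the check weight is tipped over (angle between weight_mid's own z axis and vertical above 0.7 rad).
It fails at once if the trough is tipped over (angle between trough_mid's own z axis and vertical above 0.7 rad).
It fails at once if the wash bottle is knocked over or pushed more than 30 mm from its place (distance of wash_bottle_mid from where it was at the start of the episode above 0.03 m or angle between wash_bottle_mid's own z axis and vertical above 0.4 rad).
It also fails if it takes over 144 s, if anything falls off the work surface, if the arm or the gripper's body presses on something with over 40 N, if the wrist force passes 120 N, or if a joint passes its speed limit or range.

## Working session

There is one attempt and no reset: what is moved stays moved. The work goes in short steps, Python scripts to look and compute and a tool call to move; the robot and the scene stay as the last step left them, time stands still between calls to the robot, and variables do not carry over. Pictures are saved under pics/ and viewed, at most 14 in all, crops included, and the job is handed in when it is done.

Besides the shell and the picture viewer there is one more tool, called after ">>>" as a command line: name --pt "numbers of a row" for each row, then --argument value for the rest. play_rows: Moves the arm, as the interface text tells. Its arguments: {"type":"object","properties":{"series":{"type":"array","items":{"type":"array","items":{"type":"number"}}},"grip_force":{"type":"number"}},"required":["series"]}

```bash
ls; mkdir -p pics; python3 - <<'E'
from plant import r
import cv2
s=r.sense();print(s)
for n in("top","scene"):
    p=r.camera_params(n);print(n,p)
    im,d=r.get_image(n);cv2.imwrite(f"pics/{n}0.png",im[:,:,::-1])
    import numpy as np;np.savez(f"{n}0.npz",im=im,d=d)
E
```

```text
pics
{'time': 0.0, 'joint_pos': array([-7.34186459e+01,  2.02621337e+01,  9.36283454e+01,  5.33028477e-04,
        6.61860841e+01, -1.36176389e-01]), 'joint_velocities': array([-0.09291728, -0.01646732,  0.09879153,  0.06289637, -0.08292019,
       -0.04416866]), 'joint_torque': array([-1.46468672e-03, -5.93838537e+01, -3.34212899e+01,  6.96565770e-02,
        2.36769329e-02, -1.37594971e-04]), 'tcp_pos': array([ 0.17966354, -0.59811957,  0.21387298]), 'tool_rot': array([[ 9.57735612e-01,  2.87649714e-01, -3.73185699e-04],
       [ 2.87649956e-01, -9.57734753e-01,  1.28314010e-03],
       [ 1.16819683e-05, -1.33625581e-03, -9.99999107e-01]]), 'wrist_force': array([ 0.22206581,  1.02616947, -0.65342428]), 'ft_torque': array([-0.00543139,  0.05481281,  0.00908846]), 'grip_force': 0.0, 'width': 0.09161401879389204}
top {'fx': 410.95361102558866, 'fy': 410.95361102558866, 'cx': 251.7625508328557, 'cy': 194.2403486788977, 'dist_coeffs': array([-0.04476178,  0.        ,  0.        ,  0.        ,  0.        ]), 'rvec': array([ 2.12883483, -2.1741821 ,  0.15921689]), 'tvec': array([-0.00245411,  0.58589592,  1.30310716])}
scene {'fx': 418.028353883177, 'fy': 418.028353883177, 'cx': 252.396038465531, 'cy': 194.42773570884034, 'dist_coeffs': array([-0.06945066,  0.        ,  0.        ,  0.        ,  0.        ]), 'rvec': array([ 1.81504713,  1.45195552, -0.6946475 ]), 'tvec': array([-0.1170559 , -0.27740294,  1.55728118])}
```

View pics/top0.png

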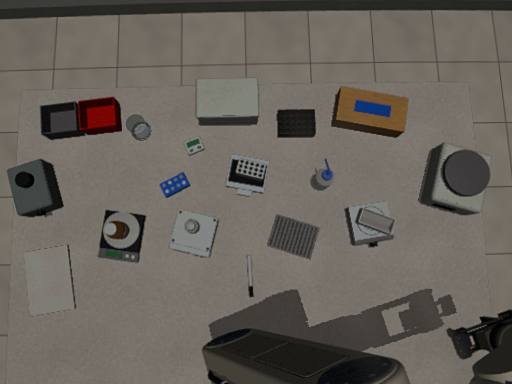

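View pics/scene0.png

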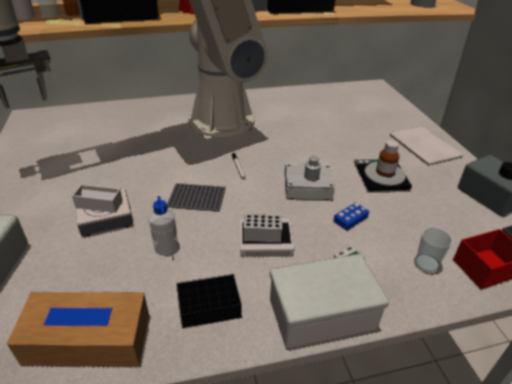

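The top view shows the bottle on the balance (121,236), the weight on the heater (193,232), the block on the stand (247,175) and the trough on the stirrer (370,224). The empty mat is at (293,237) and the wash bottle at (323,177).

```bash
cat > h.py <<'E'
import numpy as np, cv2
def cam(p):
    K=np.array([[p['fx'],0,p['cx']],[0,p['fy'],p['cy']],[0,0,1]]);R=cv2.Rodrigues(np.array(p['rvec']))[0]
    return K,np.array(p['dist_coeffs']),R,np.array(p['tvec'])
def rays(p,uv):
    K,D,R,t=cam(p);n=cv2.undistortPoints(np.array(uv,float).reshape(-1,1,2),K,D)[:,0]
    return -R.T@t,np.c_[n,np.ones(len(n))],R
def onplane(p,uv,z):
    c,n,R=rays(p,uv);d=n@R;return c+d*((z-c[2])/d[:,2])[:,None]
def cloud(p,d):
    h,w=d.shape;u,v=np.meshgrid(np.arange(w),np.arange(h))
    c,n,R=rays(p,np.c_[u.ravel(),v.ravel()]);P=c+(n*d.reshape(-1,1))@R;P[d.ravel()==0]=np.nan
    return P.reshape(h,w,3)
def proj(p,P):
    K,D,R,t=cam(p);return cv2.projectPoints(np.array(P,float).reshape(-1,1,3),cv2.Rodrigues(R)[0],t,K,D)[0][:,0]
def rect(P):
    (c,s,a)=cv2.minAreaRect((P[:,:2]*1000).astype(np.float32));b=cv2.boxPoints((c,s,a))
    e=[b[1]-b[0],b[2]-b[1]];e.sort(key=lambda v:-np.hypot(*v));l=e[0];ang=np.degrees(np.arctan2(l[1],l[0]))
    # yaw of the frame whose y axis is the long side
    y=(ang-90+90)%180-90
    return np.round(c,1),np.round([np.hypot(*l),np.hypot(*e[1])],1),round(float(y),1)
E
python3 - <<'E'
from plant import r
from h import *
p=r.camera_params("top");f=np.load("top0.npz");C=cloud(p,f['d'])
c,_,R=rays(p,[[0,0]]);print("cam",c)
big=cv2.resize(f['im'][135:275,85:415,::-1],None,fx=2.4,fy=2.4,interpolation=cv2.INTER_CUBIC);cv2.imwrite("pics/crop0.png",cv2.convertScaleAbs(big,alpha=1.5))
for n,u,v in[("bal",121,236),("heat",193,232),("stand",247,175),("mat",293,237),("stir",370,224),("wash",323,177)]:
    q=C[v-32:v+33,u-32:u+33].reshape(-1,3);h=np.round(q[:,2]*1000/4)*4
    print(n,C[v,u],dict(zip(*[a.tolist() for a in np.unique(h[h>4],return_counts=True)])))
E
```

```text
cam [ 0.39718351 -0.00346698  1.37244365]
bal [0.45591488 0.39671111 0.08762823] {8.0: 49, 12.0: 149, 16.0: 271, 20.0: 320, 24.0: 234, 28.0: 366, 32.0: 211, 36.0: 28, 40.0: 5, 44.0: 2, 48.0: 6, 52.0: 9, 56.0: 8, 60.0: 9, 64.0: 3, 68.0: 6, 72.0: 8, 76.0: 9, 80.0: 7, 84.0: 9, 88.0: 15, 92.0: 24, 96.0: 37, 100.0: 35, 104.0: 15, 108.0: 4, 112.0: 8, 116.0: 3, 120.0: 5, 124.0: 8, 128.0: 66, 132.0: 47, 136.0: 7}
heat [0.46385947 0.17090662 0.09104288] {8.0: 14, 12.0: 3, 16.0: 5, 20.0: 2, 24.0: 8, 28.0: 18, 32.0: 9, 36.0: 50, 40.0: 159, 44.0: 221, 48.0: 620, 52.0: 405, 56.0: 45, 60.0: 2, 64.0: 2, 68.0: 2, 72.0: 2, 76.0: 4, 80.0: 1, 84.0: 6, 88.0: 16, 92.0: 44, 96.0: 25, 100.0: 2, 108.0: 6, 112.0: 35, 116.0: 21, 120.0: 3}
stand [ 6.43685755e-01 -5.66820220e-04  7.47125462e-02] {8.0: 31, 12.0: 2, 16.0: 11, 20.0: 59, 24.0: 230, 28.0: 378, 32.0: 177, 36.0: 22, 40.0: 5, 44.0: 6, 48.0: 7, 52.0: 4, 56.0: 9, 60.0: 5, 64.0: 4, 68.0: 35, 72.0: 175, 76.0: 189, 80.0: 34, 84.0: 1}
mat [ 0.44470318 -0.14843394  0.00832211] {8.0: 570, 12.0: 65, 16.0: 2}
stir [ 0.47781732 -0.38770237  0.07485578] {8.0: 35, 12.0: 13, 16.0: 8, 20.0: 15, 24.0: 12, 28.0: 17, 32.0: 33, 36.0: 53, 40.0: 110, 44.0: 142, 48.0: 358, 52.0: 297, 56.0: 68, 60.0: 63, 64.0: 80, 68.0: 85, 72.0: 92, 76.0: 89, 80.0: 46, 84.0: 38, 88.0: 64, 92.0: 33, 96.0: 2}
wash [ 0.62144451 -0.23371111  0.13430757] {8.0: 50, 12.0: 8, 16.0: 5, 20.0: 2, 24.0: 5, 28.0: 5, 32.0: 6, 36.0: 6, 40.0: 3, 44.0: 7, 48.0: 16, 52.0: 13, 56.0: 5, 60.0: 5, 64.0: 5, 68.0: 10, 72.0: 3, 76.0: 6, 80.0: 6, 84.0: 5, 88.0: 4, 92.0: 8, 96.0: 11, 100.0: 35, 104.0: 45, 108.0: 43, 112.0: 33, 116.0: 15, 120.0: 1, 124.0: 3, 128.0: 4, 132.0: 9, 136.0: 32, 140.0: 31, 144.0: 2, 148.0: 3, 152.0: 2, 156.0: 6, 160.0: 10, 164.0: 8, 168.0: 3}
```

View pics/crop0.png

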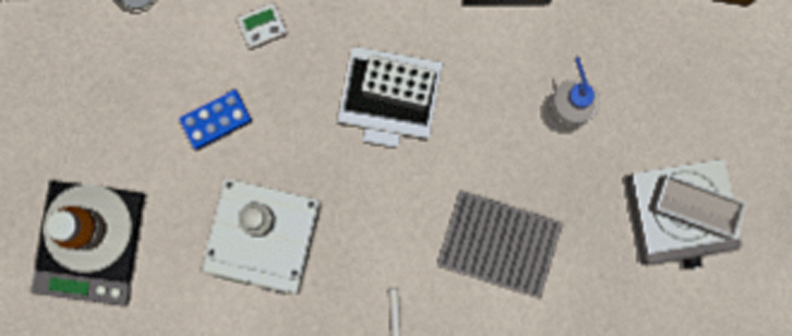

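The crop confirms all pieces: heater at crop (262,236), stirrer at (685,212) with its knob at the bottom, balance pan at (92,228), stand at (390,95) and mat at (500,245).

```bash
cat > m.py <<'E'
from plant import r
from h import *
p=r.camera_params("top");f=np.load("top0.npz");im=f['im'];C=cloud(p,f['d']);Z=C[:,:,2]
def comp(m,u,v,w=34):
    k=np.zeros_like(m);k[v-w:v+w,u-w:u+w]=m[v-w:v+w,u-w:u+w];n,l,s,_=cv2.connectedComponentsWithStats(k.astype(np.uint8))
    i=1+np.argmax(s[1:,4]);return l==i
def out(n,m,z):
    cs=cv2.findContours(m.astype(np.uint8),cv2.RETR_EXTERNAL,cv2.CHAIN_APPROX_NONE)[0];c=max(cs,key=len)[:,0]
    P=onplane(p,cv2.convexHull(c)[:,0],z);print(n,*rect(P),m.sum());return P
hsv=cv2.cvtColor(im,cv2.COLOR_RGB2HSV);V=hsv[:,:,2].astype(int);S=hsv[:,:,1]
print([ (n,hsv[v,u].tolist()) for n,u,v in [("pan",130,228),("matt",293,237),("bench",220,200),("heat",180,240),("stir",355,232),("standwhite",230,185),("cap",113,229),("trim",366,215)]])
out("heater z",comp(abs(Z-.05)<.011,193,232),.05)
out("stirrer z",comp((Z-.04>0)&(Z<.1),370,224),.05)
out("stirrer z2",comp(abs(Z-.05)<.011,370,224),.05)
out("stand z",comp(abs(Z-.03)<.010,247,175),.03)
out("block z",comp(abs(Z-.075)<.012,247,170,25),.075)
out("trough z",comp((Z>.078)&(Z<.1),375,220,25),.09)
for n,u,v,lo,hi,z in[("cap",114,229,.12,.14,.131),("knob",191,226,.106,.125,.116),("washcap",325,175,.13,.15,.14)]:
    m=comp((Z>lo)&(Z<hi),u,v,12);ys,xs=np.nonzero(m);print(n,onplane(p,[[xs.mean(),ys.mean()]],z)[0],m.sum())
np.savez("hsv.npz",hsv=hsv)
E
python3 m.py
```

```text
[('pan', [30, 15, 120]), ('matt', [0, 5, 51]), ('bench', [16, 27, 121]), ('heat', [66, 10, 133]), ('stir', [100, 11, 137]), ('standwhite', [101, 15, 138]), ('cap', [90, 10, 134]), ('trim', [17, 22, 106])]
heater z [462.5 176.9] [132.8 129.6] -14.2 1413
stirrer z [ 483.5 -402.3] [146.3 124.8] 8.2 1521
stirrer z2 [ 482.8 -397.3] [135.8 125.2] 7.9 924
stand z [649.2   1.5] [129.3 128.8] -11.7 852
block z [664.5 -11.7] [89.3 50.9] -15.4 437
trough z [ 487.2 -403.4] [110.9  52.3] -21.4 180
cap [0.47585119 0.41597572 0.131     ] 131
knob [0.48214819 0.17795753 0.116     ] 65
washcap [ 0.62693704 -0.24429948  0.14      ] 75
```

```bash
cat >> h.py <<'E'
from scipy.spatial.transform import Rotation as Ro
def go(s,pos,yaw):
    """yaw: world angle (deg) of closing axis (tool y), tool down; picks nearer half turn"""
    A=s['tool_rot'];best=None
    for k in(0,180):
        y=np.radians(yaw+k);ty=np.array([np.cos(y),np.sin(y),0]);tz=np.array([0,0,-1.]);B=np.c_[np.cross(ty,tz),ty,tz]
        w=Ro.from_matrix(A.T@B).as_rotvec()
        if best is None or np.linalg.norm(w)<np.linalg.norm(best):best=w
    print("row",np.round(best,3),np.round(A.T@(np.array(pos)-s['tcp_pos']),4),"j6",round(float(s['joint_pos'][5]),1),'tcp',np.round(s['tcp_pos'],4))
E
python3 - <<'E'
from plant import r
from h import *
s=r.sense();p=r.camera_params("wrist");c,_,R=rays(p,[[0,0]])
print(s['tool_rot'].T@(c-s['tcp_pos']),(R@s['tool_rot']).round(3),p['fx'])
go(s,[.40,-.40,.30],-90)
E
```

```text
[ 0.0712957   0.00038925 -0.16918665] [[-0.001  1.    -0.   ]
 [-0.967 -0.001 -0.253]
 [-0.253 -0.     0.967]] 339.82521423965784
row [-0.001  0.     0.292] [ 0.268  -0.1265 -0.0859] j6 -0.1 tcp [ 0.1797 -0.5982  0.214 ]
```

>>> play_rows --pt "0 0 0.29 0.268 -0.1265 -0.086 1" --pt "0 0 0.29 0.268 -0.1265 -0.086 1" --pt "0 0 0.29 0.268 -0.1265 -0.086 1" --pt "0 0 0.29 0.268 -0.1265 -0.086 1" --pt "0 0 0.29 0.268 -0.1265 -0.086 1" --pt "0 0 0.29 0.268 -0.1265 -0.086 1" --pt "0 0 0.29 0.268 -0.1265 -0.086 1" --pt "0 0 0.29 0.268 -0.1265 -0.086 1"

```text
time: 1.1
tcp_pos: [0.3989, -0.401, 0.2999]
tool_rot: [[1.0, 0.0, -0.001], [0.0, -1.0, 0.001], [-0.001, -0.001, -1.0]]
wrist_force: [-1.2, -0.5, -0.8]
width: 0.0918
grip_force: 0.0
```

```bash
cat > shot.py <<'E'
import sys
from plant import r
from h import *
n=sys.argv[1];s=r.sense();p=r.camera_params("wrist");im,d=r.get_image("wrist");np.savez(n+".npz",im=im,d=d,**{"p_"+k:v for k,v in p.items()})
cv2.imwrite(f"pics/{n}.png",cv2.convertScaleAbs(im[:,:,::-1],alpha=1.4));print(s['time'],s['tcp_pos'].round(4),np.round(s['joint_pos'],1))
E
python3 shot.py w1
```

```text
1.1 [ 0.3989 -0.401   0.2999] [-45.3  10.9  95.2  -0.   74.   44.7]
```

View pics/w1.png

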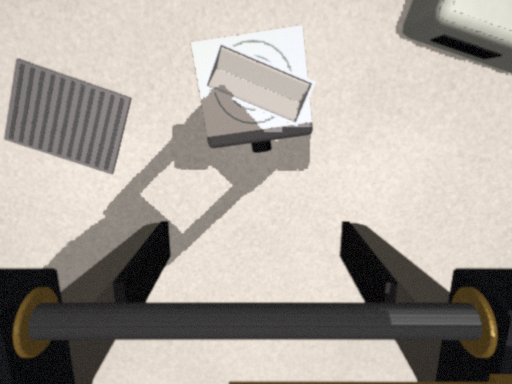

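The picture shows the mat at about (68,115) and the stirrer at (255,85) with the trough on it, its knob at (262,146), both fully in view.

>>> play_rows --pt "0 0 0 0.17 -0.4 0 1" --pt "0 0 0 0.17 -0.4 0 1" --pt "0 0 0 0.17 -0.4 0 1" --pt "0 0 0 0.17 -0.4 0 1" --pt "0 0 0 0.17 -0.4 0 1" --pt "0 0 0 0.17 -0.4 0 1" --pt "0 0 0 0.17 -0.4 0 1" --pt "0 0 0 0.17 -0.4 0 1" --pt "0 0 0 0.17 -0.4 0 1" --pt "0 0 0 0.17 -0.4 0 1"

```text
time: 2.4
tcp_pos: [0.5689, -0.0017, 0.3005]
tool_rot: [[1.0, -0.0, -0.0], [-0.0, -1.0, -0.0], [-0.0, 0.0, -1.0]]
wrist_force: [0.5, -0.2, -0.0]
width: 0.0919
grip_force: 0.0
```

```bash
python3 shot.py w2
```

```text
2.4 [ 0.5689 -0.0017  0.3005] [-0.3 11.1 94.8 -0.  74.1 89.7]
```

>>> play_rows --pt "0 0 0 -0.19 -0.29 0 1" --pt "0 0 0 -0.19 -0.29 0 1" --pt "0 0 0 -0.19 -0.29 0 1" --pt "0 0 0 -0.19 -0.29 0 1" --pt "0 0 0 -0.19 -0.29 0 1" --pt "0 0 0 -0.19 -0.29 0 1" --pt "0 0 0 -0.19 -0.29 0 1" --pt "0 0 0 -0.19 -0.29 0 1" --pt "0 0 0 -0.19 -0.29 0 1"

```text
time: 3.58
tcp_pos: [0.3796, 0.2885, 0.3006]
tool_rot: [[1.0, -0.0, 0.0], [-0.0, -1.0, -0.0], [0.0, 0.0, -1.0]]
wrist_force: [-0.7, 0.1, 0.1]
width: 0.0918
grip_force: 0.0
```

```bash
python3 shot.py w3; python3 -c "
import cv2,numpy as np
cv2.imwrite('pics/w23.png',np.vstack([cv2.imread('pics/w2.png')[:240],cv2.imread('pics/w3.png')[:260]]))"
```

```text
3.575 [0.3796 0.2885 0.3006] [ 37.1   2.2 105.   -0.   72.8 127.1]
```

View pics/w23.png

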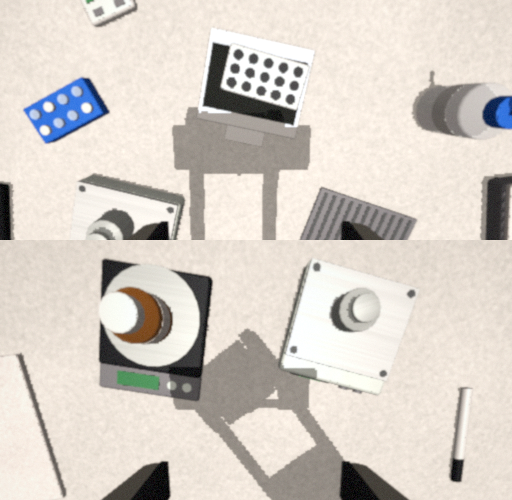

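Upper half: stand at (255,80) with the block on it at (262,72), wash bottle at (470,110). Lower half: balance pan at about (153,312) with the bottle, cap at (122,312), and heater at (350,325) with the weight, knob at (362,308).

```bash
cat > m2.py <<'E'
from h import *
def load(n):
    f=np.load(n+".npz");return {k[2:]:f[k] for k in f.files if k[:2]=='p_'},f['im'],f['d']
def comp(m,u,v,w):
    k=np.zeros(m.shape,np.uint8);a,b=max(v-w,0),max(u-w,0);k[a:v+w,b:u+w]=m[a:v+w,b:u+w]
    n,l,s,_=cv2.connectedComponentsWithStats(k);return l==1+np.argmax(s[1:,4])
def hull(p,m,z):
    c=np.vstack(cv2.findContours(m.astype(np.uint8),cv2.RETR_EXTERNAL,cv2.CHAIN_APPROX_NONE)[0])[:,0];return onplane(p,cv2.convexHull(c)[:,0],z)
def circ(p,m,z):
    H=hull(p,m,z);c,r=cv2.minEnclosingCircle((H[:,:2]*1000).astype(np.float32));return np.round(c,1),round(r*2,1)
E
python3 - <<'E'
from m2 import *
def R(n,p,Z,lo,hi,u,v,w,z,x=True): print(n,*rect(hull(p,comp((Z>lo)&(Z<hi)&x,u,v,w),z)))
p,im,d=load("w1");Z=cloud(p,d)[:,:,2];V=im.max(2);S=cv2.cvtColor(im,cv2.COLOR_RGB2HSV)[:,:,1]
print("V stir",V[60,215],"mat",V[115,65:75],"bench",V[180,330],V[180,20])
R("stirrer",p,Z,.044,.056,255,85,75,.05);R("trough",p,Z,.083,.1,260,82,60,.09)
R("mat",p,Z,-.1,.02,68,115,75,.006,V<80)
p,im,d=load("w2");Z=cloud(p,d)[:,:,2]
R("stand",p,Z,.022,.038,255,80,75,.03);R("block",p,Z,.065,.085,262,72,60,.075)
print("washcap",circ(p,comp((Z>.09)&(Z<.125),470,110,45),.11))
p,im,d=load("w3");Z=cloud(p,d)[:,:,2];V=im.max(2);print("V",V[40:60:4,185],V[30,112],V[100,160:200:5])
R("heater",p,Z,.044,.056,350,85,85,.05)
print("knob",circ(p,comp((Z>.108)&(Z<.125),362,68,40),.116),"cap",circ(p,comp((Z>.118)&(Z<.142),122,72,40),.131))
print("pan",circ(p,comp((Z<.04)&(V>85),160,75,58),.03))
print("weight body",circ(p,comp((Z>.086)&(Z<.099),355,72,40),.092))
E
```

```text
V stir 129 mat [72 66 66 75 86 95 98 96 95 88] bench 173 164
stirrer [ 491.2 -398.4] [129.1 108.9] 8.0
trough [ 487.8 -405.5] [109.6  49.7] -21.7
mat [469.1 -88. ] [101.1   6.6] 71.4
stand [6.512e+02 6.000e-01] [128.3 126.7] -11.8
block [666.3 -12.6] [89.2 49.5] -15.4
washcap (array([ 630.5, -236.7]), 61.9)
V [ 62 167 176 172 173] 28 [ 71 172 176 176 179 180 182 100]
heater [473.4 175.3] [130.6 110.2] -14.6
knob (array([483. , 179.9]), 28.1) cap (array([476.7, 415.2]), 40.3)
pan (array([482.2, 399.9]), 187.4)
weight body (array([483.2, 179. ]), 43.9)
```

```bash
python3 - <<'E'
from m2 import *
p,im,d=load("w1");Z=cloud(p,d)[:,:,2];V=im.max(2)
m=cv2.morphologyEx((V<115).astype(np.uint8),cv2.MORPH_CLOSE,np.ones((5,5)));print("mat",*rect(hull(p,comp(m,68,110,68),.006)))
p,im,d=load("w2");Z=cloud(p,d)[:,:,2]
m=cv2.morphologyEx(((Z>.022)&(Z<.09)).astype(np.uint8),cv2.MORPH_OPEN,np.ones((51,51)));m[120:]*=1
print("stand",*rect(hull(p,comp(m,255,80,80)&(Z<.038),.03)))
p,im,d=load("w3");Z=cloud(p,d)[:,:,2];V=im.max(2);S=cv2.cvtColor(im,cv2.COLOR_RGB2HSV)[:,:,1]
m=comp((Z<.06)&(V>120)&(abs(Z-.03)<.009),165,75,56)
ys,xs=np.nonzero(m);P=hull(p,m,.03);print("pan",circ(p,m,.03),len(P),rect(P))
E
```

```text
mat [ 448.1 -150.9] [149.8 108.5] -18.9Traceback (most recent call last):
  File "<stdin>", line 6, in <module>
  File "m2.py", line 6, in comp
    n,l,s,_=cv2.connectedComponentsWithStats(k);return l==1+np.argmax(s[1:,4])
                                                            ~~~~~~~~~^^^^^^^^^
    return _wrapfunc(a, 'argmax', axis=axis, out=out, **kwds)
    return bound(*args, **kwds)
ValueError: attempt to get argmax of an empty sequence
```

```bash
python3 - <<'E'
from m2 import *
p,im,d=load("w2");C=cloud(p,d);Z=C[:,:,2];V=im.max(2);
m=comp((Z>.022)&(Z<.038)&(V<45),255,80,75);P=hull(p,m,.03);print("pad",*rect(P))
a=np.radians(-11.8);f=np.array([np.cos(a),np.sin(a)]);l=np.array([-f[1],f[0]])
M=hull(p,comp((Z>.022)&(Z<.038),255,80,75),.03)[:,:2]*1000
u=(M-[659.4,-1.1])@f;v=(M-[659.4,-1.1])@l;print("u",u.min(),u.max(),"v",v.min(),v.max(),"wide part min u",u[abs(v)>40].min())
p,im,d=load("w3");C=cloud(p,d);Z=C[:,:,2];V=im.max(2)
m=comp((V>95)&(abs(Z-.03)<.012),160,75,58);P=hull(p,m,.03);print("pan",circ(p,m,.03),len(P),rect(P),V[75,[100,140,190,205,230]])
cv2.imwrite("pics/pan.png",cv2.resize(np.hstack([m[10:180,80:230].astype(np.uint8)*255,V[10:180,80:230]]),None,fx=2,fy=2))
E
```

```text
pad [660.2  -1.4] [114.3  73. ] -11.9
u -71.70475216555349 54.97216617349548 v -64.1361009074969 64.13118033004406 wide part min u -53.26458824351481
pan (array([481. , 416.2]), 121.4) 39 (array([480. , 415.2]), array([118.9, 117.2], dtype=float32), 87.5) [176  66 179  31 175]
```

View pics/pan.png

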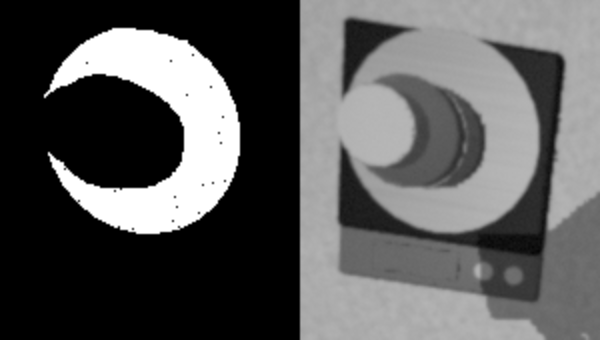

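The balance picture gives a clear pan crescent, with its centre near (480.5, 415.8) mm. All poses are now known. I'll park the bottle first.

>>> play_rows --pt "0 0 0 0.05 -0.065 0 1" --pt "0 0 0 0.097 -0.1267 0.02 1" --pt "0 0 0 0.097 -0.1267 0.05 1" --pt "0 0 0 0.097 -0.1267 0.09 1" --pt "0 0 0 0.097 -0.1267 0.13 1" --pt "0 0 0 0.097 -0.1267 0.17 1" --pt "0 0 0 0.097 -0.1267 0.21 1" --pt "0 0 0 0.097 -0.1267 0.235 1" --pt "0 0 0 0.097 -0.1267 0.2446 1" --pt "0 0 0 0.097 -0.1267 0.2446 1"

```text
time: 4.88
tcp_pos: [0.476, 0.416, 0.0558]
tool_rot: [[1.0, 0.001, -0.0], [0.001, -1.0, -0.0], [-0.0, 0.0, -1.0]]
wrist_force: [0.2, 0.6, -0.1]
width: 0.0921
grip_force: 0.0
```

>>> play_rows --grip_force 25 --pt "0 0 0 0 0 0 0" --pt "0 0 0 0 0 0 0" --pt "0 0 0 0 0 0 0" --pt "0 0 0 0 0 0 0" --pt "0 0 0 0 0 0 0" --pt "0 0 0 0 0 -0.01 0" --pt "0 0 0 0 0 -0.03 0" --pt "0 0 0 0 0 -0.06 0" --pt "0 0 0 0 0 -0.1 0" --pt "0 0 0 0 0 -0.14 0" --pt "0 0 0 0 0 -0.17 0" --pt "0 0 0 0 0 -0.18 0"

```text
time: 6.38
tcp_pos: [0.4764, 0.4171, 0.2392]
tool_rot: [[1.0, 0.002, 0.003], [0.002, -1.0, 0.003], [0.003, -0.003, -1.0]]
wrist_force: [0.0, -0.1, -1.9]
width: 0.0571
grip_force: 25.0
```

>>> play_rows --pt "0 0 0 -0.002 0.03 0 0" --pt "0 0 0 -0.004 0.08 0 0" --pt "0 0 0 -0.007 0.135 0 0" --pt "0 0 0 -0.01 0.19 0 0" --pt "0 0 0 -0.013 0.245 0 0" --pt "0 0 0 -0.015 0.3 0 0" --pt "0 0 0 -0.018 0.355 0 0" --pt "0 0 0 -0.02 0.41 0 0" --pt "0 0 0 -0.022 0.465 0 0" --pt "0 0 0 -0.025 0.515 0 0" --pt "0 0 0 -0.027 0.55 0 0" --pt "0 0 0 -0.028 0.567 0 0"

```text
time: 7.88
tcp_pos: [0.4479, -0.152, 0.2356]
tool_rot: [[1.0, -0.0, -0.001], [-0.0, -1.0, 0.0], [-0.001, -0.0, -1.0]]
wrist_force: [0.4, 0.7, -3.0]
width: 0.0573
grip_force: 25.0
```

```bash
python3 - <<'E'
from plant import r
from h import *
s=r.sense();print(s['width'],s['time']);go(s,[.4481,-.1509,.0335],-90)
E
```

```text
0.057269581070999435 7.875
row [-0.     0.001 -0.   ] [ 0.0004 -0.001   0.2021] j6 71.1 tcp [ 0.4479 -0.152   0.2356]
```

>>> play_rows --pt "0 0 0 0 0 0.04 0" --pt "0 0 0 0 0 0.085 0" --pt "0 0 0 0 0 0.13 0" --pt "0 0 0 0 0 0.165 0" --pt "0 0 0 0 0 0.185 0" --pt "0 0 0 0 0 0.195 0" --pt "0 0 0 0 0 0.2 0" --pt "0 0 0 0 0 0.202 0" --pt "0 0 0 0 0 0.202 0"

```text
time: 9.0
tcp_pos: [0.449, -0.1506, 0.0345]
tool_rot: [[1.0, 0.002, 0.001], [0.002, -1.0, -0.0], [0.001, 0.0, -1.0]]
wrist_force: [-0.4, 0.9, -1.6]
width: 0.0567
grip_force: 25.0
```

>>> play_rows --pt "0 0 0 0 0 0 0.5" --pt "0 0 0 0 0 0 1" --pt "0 0 0 0 0 0 1" --pt "0 0 0 0 0 0 1" --pt "0 0 0 0 0 0 1" --pt "0 0 0 0 0 -0.02 1" --pt "0 0 0 0 0 -0.07 1" --pt "0 0 0 0 0 -0.12 1" --pt "0 0 0 0 0 -0.17 1" --pt "0 0 0 0 0 -0.22 1" --pt "0 0 0 0 0 -0.25 1"

```text
time: 10.38
tcp_pos: [0.4492, -0.1507, 0.2867]
tool_rot: [[1.0, 0.002, 0.003], [0.002, -1.0, -0.001], [0.003, 0.001, -1.0]]
wrist_force: [0.7, -0.2, -0.3]
width: 0.092
grip_force: 0.0
```

```bash
python3 - <<'E'
from plant import r
from h import *
s=r.sense();print(s['width'],s['time']);go(s,[.4831,.1794,.20],-90);go(s,[.4831,.1794,.055],-90)
p=r.camera_params("top");im,d=r.get_image("top");Z=cloud(p,d)[:,:,2];np.savez("top1.npz",im=im,d=d)
from m2 import comp
k=proj(p,[[.448,-.151,.107]])[0].astype(int);print(k,(Z[k[1]-8:k[1]+9,k[0]-8:k[0]+9]).max())
E
```

```text
0.09203861108002684 10.375
row [ 0.001 -0.003  0.002] [ 0.0343 -0.3301  0.0865] j6 71.2 tcp [ 0.4492 -0.1507  0.2867]
row [ 0.001 -0.003  0.002] [ 0.0338 -0.3303  0.2315] j6 71.2 tcp [ 0.4492 -0.1507  0.2867]
[297 234] nan
```

>>> play_rows --pt "0 0 0 0.005 -0.04 0 1" --pt "0 0 0 0.01 -0.1 0 1" --pt "0 0 0 0.016 -0.16 0 1" --pt "0 0 0 0.022 -0.22 0 1" --pt "0 0 0 0.03 -0.28 0.01 1" --pt "0 0 0 0.034 -0.32 0.04 1" --pt "0 0 0 0.034 -0.33 0.08 1" --pt "0 0 0 0.034 -0.33 0.12 1" --pt "0 0 0 0.034 -0.33 0.16 1" --pt "0 0 0 0.034 -0.33 0.2 1" --pt "0 0 0 0.034 -0.33 0.22 1" --pt "0 0 0 0.034 -0.33 0.23 1"

```text
time: 11.92
tcp_pos: [0.4811, 0.1792, 0.0525]
tool_rot: [[1.0, 0.002, -0.002], [0.002, -1.0, -0.001], [-0.002, 0.001, -1.0]]
wrist_force: [-0.1, -0.6, -0.2]
width: 0.0919
grip_force: 0.0
```

>>> play_rows --grip_force 35 --pt "0 0 0 0 0 0 1" --pt "0 0 0 0 0 0 0" --pt "0 0 0 0 0 0 0" --pt "0 0 0 0 0 0 0" --pt "0 0 0 0 0 0 0" --pt "0 0 0 0 0 0 0" --pt "0 0 0 0 0 0 0" --pt "0 0 0 0 0 -0.01 0" --pt "0 0 0 0 0 -0.03 0" --pt "0 0 0 0 0 -0.06 0" --pt "0 0 0 0 0 -0.09 0" --pt "0 0 0 0 0 -0.1 0"

```text
time: 13.42
tcp_pos: [0.4826, 0.1798, 0.1556]
tool_rot: [[1.0, 0.002, 0.002], [0.002, -1.0, 0.001], [0.002, -0.001, -1.0]]
wrist_force: [-0.7, -0.4, -5.6]
width: 0.0429
grip_force: 35.0
```

```bash
python3 - <<'E'
from plant import r
from h import *
s=r.sense();print(s['width'],s['time']);go(s,[.4805,.4158,.15],-90);go(s,[.4805,.4158,.038],-90)
p=r.camera_params("top");im,d=r.get_image("top");Z=cloud(p,d)[:,:,2]
from m2 import comp,circ
print("bottle",circ(p,comp((Z>.095)&(Z<.12),295,233,14),.107))
E
```

```text
0.042919353358760834 13.425
row [-0.001 -0.002  0.002] [-0.0017 -0.236   0.0058] j6 110.2 tcp [0.4826 0.1798 0.1556]
row [-0.001 -0.002  0.002] [-0.0019 -0.2358  0.1178] j6 110.2 tcp [0.4826 0.1798 0.1556]
bottle (array([ 450. , -148.9]), 38.3)
```

>>> play_rows --pt "0 0 0 0 -0.03 0 0" --pt "0 0 0 0 -0.08 0 0" --pt "0 0 0 -0.001 -0.13 0 0" --pt "0 0 0 -0.001 -0.18 0 0" --pt "0 0 0 -0.002 -0.22 0 0" --pt "0 0 0 -0.002 -0.236 0.01 0" --pt "0 0 0 -0.002 -0.236 0.05 0" --pt "0 0 0 -0.002 -0.236 0.08 0" --pt "0 0 0 -0.002 -0.236 0.1 0" --pt "0 0 0 -0.002 -0.236 0.112 0" --pt "0 0 0 -0.002 -0.236 0.118 0" --pt "0 0 0 -0.002 -0.236 0.118 0"

```text
time: 14.98
tcp_pos: [0.4799, 0.4156, 0.0363]
tool_rot: [[1.0, 0.002, 0.0], [0.002, -1.0, 0.0], [0.0, -0.0, -1.0]]
wrist_force: [-0.7, -0.7, -5.9]
width: 0.0428
grip_force: 35.0
```

```bash
python3 - <<'E'
from plant import r
from h import *
s=r.sense();print(s['width'],s['time'],s['wrist_force']);go(s,[.4805,.4158,.036],-90)
E
```

```text
0.04277967772465476 14.975 [-0.66897411 -0.70211261 -5.88338517]
row [-0.    -0.     0.002] [ 0.0006 -0.0002  0.0003] j6 130.7 tcp [0.4799 0.4156 0.0363]
```

>>> play_rows --pt "0 0 0 0 0 0.0015 0" --pt "0 0 0 0 0 0.0015 0" --pt "0 0 0 0 0 0.0015 0.6" --pt "0 0 0 0 0 0.0015 1" --pt "0 0 0 0 0 0.0015 1" --pt "0 0 0 0 0 0.0015 1" --pt "0 0 0 0 0 -0.02 1" --pt "0 0 0 0 0 -0.07 1" --pt "0 0 0 0 0 -0.12 1" --pt "0 0 0 0 0 -0.17 1" --pt "0 0 0 0 0 -0.22 1" --pt "0 0 0 0 0 -0.25 1"

```text
time: 16.48
tcp_pos: [0.4801, 0.4159, 0.2891]
tool_rot: [[1.0, 0.002, 0.002], [0.002, -1.0, 0.002], [0.002, -0.002, -1.0]]
wrist_force: [0.7, 0.3, 0.7]
width: 0.0919
grip_force: 0.0
```

```bash
python3 - <<'E'
from plant import r
from h import *
s=r.sense();print(s['width'],s['time'],s['wrist_force']);go(s,[.6663,-.0126,.2],-15.4);go(s,[.6663,-.0126,.037],-15.4)
E
```

```text
0.09185016591454928 16.475 [0.72263409 0.25688335 0.73564847]
row [-0.    -0.004 -1.3  ] [0.1852 0.4291 0.0887] j6 130.7 tcp [0.4801 0.4159 0.2891]
row [-0.    -0.004 -1.3  ] [0.1848 0.4294 0.2517] j6 130.7 tcp [0.4801 0.4159 0.2891]
```

>>> play_rows --pt "0 0 -0.15 0.02 0.05 0 1" --pt "0 0 -0.32 0.045 0.1 0 1" --pt "0 0 -0.49 0.07 0.155 0 1" --pt "0 0 -0.66 0.095 0.21 0 1" --pt "0 0 -0.83 0.12 0.265 0 1" --pt "0 0 -1.0 0.14 0.32 0 1" --pt "0 0 -1.15 0.16 0.37 0 1" --pt "0 0 -1.25 0.18 0.41 0 1" --pt "0 0 -1.3 0.185 0.429 0 1" --pt "0 0 -1.3 0.185 0.429 0.03 1" --pt "0 0 -1.3 0.185 0.429 0.06 1" --pt "0 0 -1.3 0.185 0.429 0.06 1"

```text
time: 17.98
tcp_pos: [0.6637, -0.0132, 0.2236]
tool_rot: [[0.266, 0.964, -0.005], [0.964, -0.266, 0.0], [-0.001, -0.005, -1.0]]
wrist_force: [-0.1, -0.6, -0.2]
width: 0.092
grip_force: 0.0
```

```bash
python3 - <<'E'
from plant import r
from h import *
s=r.sense();go(s,[.6663,-.0126,.0375],-15.4)
E
```

```text
row [-0.005  0.001 -0.   ] [0.0015 0.0032 0.1861] j6 14.2 tcp [ 0.6637 -0.0132  0.2236]
```

>>> play_rows --pt "-0.004 0 0 0.001 0.003 0.03 1" --pt "-0.004 0 0 0.001 0.003 0.07 1" --pt "-0.004 0 0 0.001 0.003 0.11 1" --pt "-0.004 0 0 0.001 0.003 0.145 1" --pt "-0.004 0 0 0.001 0.003 0.17 1" --pt "-0.004 0 0 0.001 0.003 0.182 1" --pt "-0.004 0 0 0.001 0.003 0.186 1" --pt "-0.004 0 0 0.001 0.003 0.186 1"

```text
time: 18.98
tcp_pos: [0.6693, -0.013, 0.041]
tool_rot: [[0.266, 0.964, 0.005], [0.964, -0.266, -0.001], [0.0, 0.005, -1.0]]
wrist_force: [-0.8, -0.2, 0.3]
width: 0.0922
grip_force: 0.0
```

>>> play_rows --grip_force 40 --pt "0 0 0 0 0 0 0" --pt "0 0 0 0 0 0 0" --pt "0 0 0 0 0 0 0" --pt "0 0 0 0 0 0 0" --pt "0 0 0 0 0 0 0" --pt "0 0 0 0 0 0 0" --pt "0 0 0 0 0 -0.01 0" --pt "0 0 0 0 0 -0.03 0" --pt "0 0 0 0 0 -0.06 0" --pt "0 0 0 0 0 -0.1 0" --pt "0 0 0 0 0 -0.13 0" --pt "0 0 0 0 0 -0.14 0"

```text
time: 20.48
tcp_pos: [0.6695, -0.0129, 0.1833]
tool_rot: [[0.266, 0.964, 0.009], [0.964, -0.266, -0.001], [0.001, 0.009, -1.0]]
wrist_force: [0.0, 0.4, -5.5]
width: 0.05
grip_force: 40.0
```

```bash
python3 - <<'E'
from plant import r
from h import *
s=r.sense();print(s['wrist_force']);go(s,[.4734,.1753,.17],-14.6);
E
```

```text
[ 0.01978442  0.41353358 -5.51173241]
row [ 0.009 -0.001 -0.014] [ 0.1293 -0.2392  0.0114] j6 14.2 tcp [ 0.6695 -0.0129  0.1833]
```

>>> play_rows --pt "0 0 0 0.02 -0.03 0 0" --pt "0.003 0 0 0.045 -0.08 0 0" --pt "0.005 0 -0.005 0.07 -0.13 0 0" --pt "0.007 0 -0.01 0.095 -0.18 0 0" --pt "0.009 0 -0.014 0.12 -0.22 0 0" --pt "0.009 0 -0.014 0.129 -0.239 0 0" --pt "0.009 0 -0.014 0.129 -0.239 0 0" --pt "0.009 0 -0.014 0.129 -0.239 0 0" --pt "0.009 0 -0.014 0.129 -0.239 0 0"

```text
time: 21.6
tcp_pos: [0.4728, 0.1743, 0.179]
tool_rot: [[0.253, 0.967, -0.005], [0.967, -0.253, 0.001], [-0.0, -0.005, -1.0]]
wrist_force: [-0.2, 0.0, -5.3]
width: 0.0496
grip_force: 40.0
```

```bash
python3 - <<'E'
from plant import r
from h import *
s=r.sense();print(s['wrist_force']);go(s,[.4734,.1753,.061],-14.6);
E
```

```text
[-0.22455066  0.02397247 -5.32279293]
row [-0.005  0.    -0.001] [0.0011 0.0009 0.118 ] j6 34.5 tcp [0.4728 0.1743 0.179 ]
```

>>> play_rows --pt "0 0 0 0.001 0.001 0.03 0" --pt "0 0 0 0.001 0.001 0.06 0" --pt "0 0 0 0.001 0.001 0.085 0" --pt "0 0 0 0.001 0.001 0.1 0" --pt "0 0 0 0.001 0.001 0.108 0" --pt "0 0 0 0.001 0.001 0.112 0" --pt "0 0 0 0.001 0.001 0.112 0" --pt "0 0 0 0.001 0.001 0.112 0" --pt "0 0 0 0.001 0.001 0.112 0"

```text
time: 22.72
tcp_pos: [0.4729, 0.1761, 0.0675]
tool_rot: [[0.252, 0.968, -0.004], [0.968, -0.252, 0.002], [0.001, -0.004, -1.0]]
wrist_force: [0.4, 0.2, -4.0]
width: 0.0495
grip_force: 40.0
```

```bash
python3 - <<'E'
from plant import r
from h import *
s=r.sense();print(s['wrist_force']);go(s,[.4734,.1753,.061],-14.6);
E
```

```text
[ 0.36461323  0.15577426 -3.99542528]
row [-0.004 -0.001 -0.   ] [-0.0006  0.0007  0.0065] j6 34.6 tcp [0.4729 0.1761 0.0675]
```

Lower in 2 mm steps and watch the force.

>>> play_rows --pt "0 0 0 0 0 0.002 0" --pt "0 0 0 0 0 0.004 0" --pt "0 0 0 0 0 0.004 0"

```text
time: 23.1
tcp_pos: [0.4724, 0.1758, 0.0628]
tool_rot: [[0.252, 0.968, -0.005], [0.968, -0.252, 0.001], [-0.0, -0.005, -1.0]]
wrist_force: [0.2, 0.2, -5.1]
width: 0.0498
grip_force: 40.0
```

>>> play_rows --pt "0 0 0 0 0 0.001 0" --pt "0 0 0 0 0 0.002 0" --pt "0 0 0 0 0 0.002 0"

```text
time: 23.48
tcp_pos: [0.4725, 0.1759, 0.0609]
tool_rot: [[0.252, 0.968, -0.005], [0.968, -0.252, 0.001], [-0.0, -0.005, -1.0]]
wrist_force: [1.0, 0.4, -5.2]
width: 0.05
grip_force: 40.0
```

>>> play_rows --pt "0 0 0 0 0 0.001 0" --pt "0 0 0 0 0 0.002 0" --pt "0 0 0 0 0 0.002 0"

```text
time: 23.85
tcp_pos: [0.4726, 0.176, 0.06]
tool_rot: [[0.252, 0.968, -0.005], [0.968, -0.252, 0.001], [0.0, -0.005, -1.0]]
wrist_force: [-4.5, -1.6, 9.7]
width: 0.0496
grip_force: 40.0
```

Contact. Release and rise; next is the trough.

>>> play_rows --pt "0 0 0 0 0 -0.001 0" --pt "0 0 0 0 0 -0.001 0.6" --pt "0 0 0 0 0 -0.001 1" --pt "0 0 0 0 0 -0.001 1" --pt "0 0 0 0 0 -0.001 1" --pt "0 0 0 0 0 -0.001 1" --pt "0 0 0 0 0 -0.02 1" --pt "0 0 0 0 0 -0.07 1" --pt "0 0 0 0 0 -0.12 1" --pt "0 0 0 0 0 -0.17 1" --pt "0 0 0 0 0 -0.21 1" --pt "0 0 0 0 0 -0.22 1"

```text
time: 25.35
tcp_pos: [0.4747, 0.1761, 0.2816]
tool_rot: [[0.252, 0.968, -0.001], [0.968, -0.252, 0.003], [0.003, -0.001, -1.0]]
wrist_force: [0.3, 0.4, -1.1]
width: 0.0921
grip_force: 0.0
```

```bash
python3 - <<'E'
from plant import r
from h import *
s=r.sense();go(s,[.4878,-.4055,.28],-21.7);
E
```

```text
row [-0.002 -0.002  0.124] [-0.5595  0.1593 -0.    ] j6 34.6 tcp [0.4747 0.1761 0.2816]
```

>>> play_rows --pt "0 0 0.01 -0.04 0.011 0 1" --pt "0 0 0.02 -0.095 0.027 0 1" --pt "0 0 0.03 -0.15 0.043 0 1" --pt "0 0 0.04 -0.205 0.058 0 1" --pt "0 0 0.06 -0.26 0.074 0 1" --pt "0 0 0.07 -0.315 0.09 0 1" --pt "0 0 0.08 -0.37 0.105 0 1" --pt "0 0 0.1 -0.425 0.121 0 1" --pt "0 0 0.11 -0.48 0.137 0 1" --pt "0 0 0.12 -0.53 0.151 0 1" --pt "0 0 0.124 -0.56 0.159 0.02 1" --pt "0 0 0.124 -0.56 0.159 0.05 1"

```text
time: 26.85
tcp_pos: [0.4854, -0.4086, 0.2263]
tool_rot: [[0.372, 0.928, -0.005], [0.928, -0.372, 0.001], [-0.001, -0.005, -1.0]]
wrist_force: [0.0, 0.7, 0.1]
width: 0.0921
grip_force: 0.0
```

```bash
python3 - <<'E'
from plant import r
from h import *
s=r.sense();go(s,[.4878,-.4055,.059],-21.7);
E
```

```text
row [-0.005  0.001 -0.003] [0.0039 0.0019 0.1673] j6 -18.2 tcp [ 0.4854 -0.4086  0.2263]
```

>>> play_rows --pt "0 0 0 0.004 0.001 0.04 1" --pt "0 0 0 0.004 0.001 0.08 1" --pt "0 0 0 0.004 0.001 0.12 1" --pt "0 0 0 0.004 0.001 0.15 1" --pt "0 0 0 0.004 0.001 0.165 1" --pt "0 0 0 0.004 0.001 0.167 1" --pt "0 0 0 0.004 0.001 0.167 1" --pt "0 0 0 0.004 0.001 0.167 1"

```text
time: 27.85
tcp_pos: [0.4882, -0.4033, 0.0624]
tool_rot: [[0.37, 0.929, -0.003], [0.929, -0.37, 0.0], [-0.001, -0.003, -1.0]]
wrist_force: [1.2, 0.0, 0.2]
width: 0.0918
grip_force: 0.0
```

>>> play_rows --grip_force 15 --pt "0 0 0 0 0 0 0" --pt "0 0 0 0 0 0 0" --pt "0 0 0 0 0 0 0" --pt "0 0 0 0 0 0 0" --pt "0 0 0 0 0 0 0"

```text
time: 28.48
tcp_pos: [0.4876, -0.4027, 0.0612]
tool_rot: [[0.37, 0.929, -0.005], [0.929, -0.37, 0.001], [-0.001, -0.005, -1.0]]
wrist_force: [-0.1, -0.2, 0.4]
width: 0.0502
grip_force: 15.0
```

>>> play_rows --pt "0 0 0 0 0 -0.01 0" --pt "0 0 0 0 0 -0.03 0" --pt "0 0 0 0 0 -0.06 0" --pt "0 0 0 0 0 -0.1 0" --pt "0 0 0 0 0 -0.14 0" --pt "0 0 0 0 0 -0.18 0" --pt "0 0 0 0 0 -0.22 0" --pt "0 0 0 0 0 -0.24 0" --pt "0 0 0 0 0 -0.24 0"

```text
time: 29.6
tcp_pos: [0.4894, -0.4036, 0.3044]
tool_rot: [[0.37, 0.929, -0.001], [0.929, -0.37, -0.002], [-0.002, -0.0, -1.0]]
wrist_force: [-1.2, 0.4, -0.6]
width: 0.05
grip_force: 15.0
```

```bash
python3 - <<'E'
from plant import r
from h import *
s=r.sense();go(s,[.6598,-.0012,.30],-11.8);
E
```

```text
row [-0.001  0.002 -0.173] [0.4369 0.0094 0.0035] j6 -17.8 tcp [ 0.4894 -0.4036  0.3044]
```

>>> play_rows --pt "0 0 -0.02 0.03 0.001 0 0" --pt "0 0 -0.04 0.08 0.002 0 0" --pt "0 0 -0.06 0.13 0.003 0 0" --pt "0 0 -0.08 0.18 0.004 0 0" --pt "0 0 -0.1 0.23 0.005 0 0" --pt "0 0 -0.12 0.28 0.006 0 0" --pt "0 0 -0.14 0.33 0.007 0 0" --pt "0 0 -0.16 0.38 0.008 0 0" --pt "0 0 -0.173 0.42 0.009 0 0" --pt "0 0 -0.173 0.439 0.0095 0 0" --pt "0 0 -0.173 0.439 0.0095 0 0" --pt "0 0 -0.173 0.439 0.0095 0 0"

```text
time: 31.1
tcp_pos: [0.6594, 0.0, 0.3007]
tool_rot: [[0.205, 0.979, -0.006], [0.979, -0.205, 0.001], [-0.0, -0.006, -1.0]]
wrist_force: [0.6, 0.6, -0.9]
width: 0.0499
grip_force: 15.0
```

```bash
python3 - <<'E'
from plant import r
from h import *
s=r.sense();go(s,[.6603,.0008,.041],-11.8);
E
```

```text
row [-0.006  0.    -0.001] [0.0011 0.0022 0.2597] j6 11.7 tcp [0.6594 0.     0.3007]
```

>>> play_rows --pt "0 0 0 0.001 0 0.04 0" --pt "0 0 0 0.001 0 0.09 0" --pt "0 0 0 0.001 0 0.14 0" --pt "0 0 0 0.001 0 0.185 0" --pt "0 0 0 0.001 0 0.22 0" --pt "0 0 0 0.001 0 0.24 0" --pt "0 0 0 0.001 0 0.25 0" --pt "0 0 0 0.001 0 0.256 0" --pt "0 0 0 0.001 0 0.256 0" --pt "0 0 0 0.001 0 0.256 0"

```text
time: 32.35
tcp_pos: [0.6596, 0.0026, 0.0459]
tool_rot: [[0.204, 0.979, -0.003], [0.979, -0.204, 0.001], [0.001, -0.003, -1.0]]
wrist_force: [0.0, 0.7, -0.9]
width: 0.0496
grip_force: 15.0
```

>>> play_rows --pt "0 0 0 0 0 0.001 0" --pt "0 0 0 0 0 0.002 0" --pt "0 0 0 0 0 0.002 0"

```text
time: 32.72
tcp_pos: [0.6589, 0.0026, 0.0429]
tool_rot: [[0.204, 0.979, -0.005], [0.979, -0.204, 0.001], [0.0, -0.005, -1.0]]
wrist_force: [0.4, -0.3, -0.1]
width: 0.0497
grip_force: 15.0
```

>>> play_rows --pt "0 0 0 -0.0015 0.001 0.001 0" --pt "0 0 0 -0.0015 0.001 0.0015 0" --pt "0 0 0 -0.0015 0.001 0.0015 0"

```text
time: 33.1
tcp_pos: [0.6595, 0.0009, 0.0413]
tool_rot: [[0.205, 0.979, -0.005], [0.979, -0.205, 0.001], [0.0, -0.005, -1.0]]
wrist_force: [0.3, 0.2, -0.8]
width: 0.0499
grip_force: 15.0
```

>>> play_rows --pt "0 0 0 0 0 0 0.6" --pt "0 0 0 0 0 0 1" --pt "0 0 0 0 0 0 1" --pt "0 0 0 0 0 0 1" --pt "0 0 0 0 0 0 1" --pt "0 0 0 0 0 -0.02 1" --pt "0 0 0 0 0 -0.06 1" --pt "0 0 0 0 0 -0.11 1" --pt "0 0 0 0 0 -0.16 1" --pt "0 0 0 0 0 -0.21 1" --pt "0 0 0 0 0 -0.24 1" --pt "0 0 0 0 0 -0.25 1"

```text
time: 34.6
tcp_pos: [0.6616, 0.0006, 0.295]
tool_rot: [[0.205, 0.979, -0.0], [0.979, -0.205, 0.001], [0.001, -0.0, -1.0]]
wrist_force: [0.8, -0.2, -1.0]
width: 0.0919
grip_force: 0.0
```

```bash
python3 - <<'E'
from plant import r
from h import *
s=r.sense();go(s,[.45,-.149,.28],-45);
E
```

```text
row [-0.001 -0.001  0.579] [-0.1897 -0.1765  0.0149] j6 11.7 tcp [6.616e-01 6.000e-04 2.950e-01]
```

>>> play_rows --pt "0 0 0 -0.03 -0.028 0 1" --pt "0 0 0 -0.07 -0.065 0 1" --pt "0 0 0 -0.11 -0.102 0 1" --pt "0 0 0 -0.15 -0.14 0 1" --pt "0 0 0 -0.18 -0.168 0 1" --pt "0 0 0 -0.19 -0.1765 0.02 1" --pt "0 0 0 -0.19 -0.1765 0.06 1" --pt "0 0 0 -0.19 -0.1765 0.1 1" --pt "0 0 0 -0.19 -0.1765 0.1 1" --pt "0 0 0 -0.19 -0.1765 0.1 1"

```text
time: 35.85
tcp_pos: [0.4491, -0.1493, 0.1932]
tool_rot: [[0.204, 0.979, -0.004], [0.979, -0.204, 0.001], [0.0, -0.005, -1.0]]
wrist_force: [0.2, 0.4, -0.3]
width: 0.0919
grip_force: 0.0
```

```bash
python3 - <<'E'
from plant import r
from h import *
s=r.sense();go(s,[.45,-.149,.033],-11.8);
E
```

```text
row [-0.005 -0.     0.   ] [0.0004 0.0015 0.1602] j6 -6.7 tcp [ 0.4491 -0.1493  0.1932]
```

>>> play_rows --pt "0 0 0 0 0.001 0.03 1" --pt "0 0 0 0 0.001 0.07 1" --pt "0 0 0 0 0.001 0.11 1" --pt "0 0 0 0 0.001 0.14 1" --pt "0 0 0 0 0.001 0.156 1" --pt "0 0 0 0 0.001 0.16 1" --pt "0 0 0 0 0.001 0.16 1" --pt "0 0 0 0 0.001 0.16 1"

```text
time: 36.85
tcp_pos: [0.4497, -0.1494, 0.0332]
tool_rot: [[0.205, 0.979, -0.003], [0.979, -0.205, 0.001], [0.0, -0.003, -1.0]]
wrist_force: [0.3, 0.0, 0.2]
width: 0.0921
grip_force: 0.0
```

>>> play_rows --grip_force 25 --pt "0 0 0 0 0 0 0" --pt "0 0 0 0 0 0 0" --pt "0 0 0 0 0 0 0" --pt "0 0 0 0 0 0 0" --pt "0 0 0 0 0 0 0"

```text
time: 37.48
tcp_pos: [0.449, -0.1492, 0.0323]
tool_rot: [[0.204, 0.979, -0.005], [0.979, -0.204, 0.001], [0.0, -0.005, -1.0]]
wrist_force: [0.0, 0.3, 1.4]
width: 0.0569
grip_force: 25.0
```

>>> play_rows --pt "0 0 0 0 0 -0.01 0" --pt "0 0 0 0 0 -0.03 0" --pt "0 0 0 0 0 -0.06 0" --pt "0 0 0 0 0 -0.1 0" --pt "0 0 0 0 0 -0.14 0" --pt "0 0 0 0 0 -0.165 0" --pt "0 0 0 0 0 -0.17 0" --pt "0 0 0 0 0 -0.17 0"

```text
time: 38.48
tcp_pos: [0.4493, -0.1492, 0.2018]
tool_rot: [[0.205, 0.979, -0.005], [0.979, -0.205, 0.001], [0.0, -0.005, -1.0]]
wrist_force: [0.6, 0.3, -1.9]
width: 0.0573
grip_force: 25.0
```

```bash
python3 - <<'E'
from plant import r
from h import *
s=r.sense();go(s,[.4912,-.3984,.20],-11.8);
E
```

```text
row [-0.005 -0.    -0.   ] [-0.2353  0.092   0.0013] j6 -6.7 tcp [ 0.4493 -0.1492  0.2018]
```

>>> play_rows --pt "0 0 0 -0.03 0.012 0 0" --pt "0 0 0 -0.08 0.031 0 0" --pt "0 0 0 -0.13 0.051 0 0" --pt "0 0 0 -0.18 0.07 0 0" --pt "0 0 0 -0.22 0.086 0 0" --pt "0 0 0 -0.235 0.092 0 0" --pt "0 0 0 -0.235 0.092 0.02 0" --pt "0 0 0 -0.235 0.092 0.06 0" --pt "0 0 0 -0.235 0.092 0.09 0" --pt "0 0 0 -0.235 0.092 0.11 0" --pt "0 0 0 -0.235 0.092 0.118 0" --pt "0 0 0 -0.235 0.092 0.118 0"

```text
time: 39.98
tcp_pos: [0.4912, -0.3979, 0.0836]
tool_rot: [[0.204, 0.979, -0.005], [0.979, -0.204, 0.002], [0.0, -0.005, -1.0]]
wrist_force: [0.1, -0.3, -1.7]
width: 0.0571
grip_force: 25.0
```

>>> play_rows --pt "0 0 0 0 0 0 0" --pt "0 0 0 0 0 0 0"

```text
time: 40.22
tcp_pos: [0.4916, -0.3985, 0.0847]
tool_rot: [[0.205, 0.979, -0.004], [0.979, -0.205, 0.0], [-0.001, -0.003, -1.0]]
wrist_force: [-0.2, -0.3, -1.6]
width: 0.0568
grip_force: 25.0
```

```bash
python3 - <<'E'
from plant import r
from h import *
s=r.sense();print(s['wrist_force']);go(s,[.4912,-.3984,.0768],-11.8);
E
```

```text
[-0.22969714 -0.30940188 -1.62491078]
row [-0.003  0.001 -0.   ] [ 0.     -0.0004  0.0079] j6 -27.2 tcp [ 0.4916 -0.3985  0.0847]
```

>>> play_rows --pt "0 0 0 0 0 0.003 0" --pt "0 0 0 0 0 0.005 0" --pt "0 0 0 0 0 0.0065 0" --pt "0 0 0 0 0 0.0065 0" --pt "0 0 0 0 0 0.0065 0"

```text
time: 40.85
tcp_pos: [0.4911, -0.3981, 0.0772]
tool_rot: [[0.205, 0.979, -0.005], [0.979, -0.205, 0.001], [0.0, -0.005, -1.0]]
wrist_force: [-0.5, -0.6, -1.3]
width: 0.057
grip_force: 25.0
```

Under 1 mm to go: release, rise, and pull back clear of the view.

>>> play_rows --pt "0 0 0 0 0 0.0005 0" --pt "0 0 0 0 0 0.0005 0.6" --pt "0 0 0 0 0 0.0005 1" --pt "0 0 0 0 0 0.0005 1" --pt "0 0 0 0 0 0.0005 1" --pt "0 0 0 0 0 0.0005 1" --pt "0 0 0 0 0 -0.03 1" --pt "0 0 0 0 0 -0.08 1" --pt "0 0 0 0 0 -0.13 1" --pt "0 0 0 0 0 -0.18 1" --pt "0 0 0 0 0 -0.22 1" --pt "0 0 0 0 0 -0.23 1"

```text
time: 42.35
tcp_pos: [0.4931, -0.3991, 0.3102]
tool_rot: [[0.205, 0.979, -0.001], [0.979, -0.205, -0.002], [-0.002, -0.001, -1.0]]
wrist_force: [-0.0, 0.2, 0.3]
width: 0.0917
grip_force: 0.0
```

```bash
python3 - <<'E'
from plant import r
from h import *
s=r.sense();go(s,[.4,-.4,.3],-90);go(s,[.18,-.6,.3],-73);
E
```

```text
row [1.000e-03 2.000e-03 1.365e+00] [-0.0199 -0.091   0.0103] j6 -27.2 tcp [ 0.4931 -0.3991  0.3102]
row [0.    0.002 1.068] [-0.2607 -0.2654  0.0109] j6 -27.2 tcp [ 0.4931 -0.3991  0.3102]
```

>>> play_rows --pt "0 0 0.17 -0.002 -0.01 0 1" --pt "0 0 0.34 -0.004 -0.02 0 1" --pt "0 0 0.51 -0.007 -0.03 0 1" --pt "0 0 0.68 -0.01 -0.045 0 1" --pt "0 0 0.85 -0.012 -0.06 0.01 1" --pt "0 0 1.02 -0.015 -0.07 0.01 1" --pt "0 0 1.19 -0.018 -0.08 0.01 1" --pt "0 0 1.3 -0.02 -0.091 0.01 1" --pt "0 0 1.365 -0.02 -0.091 0.01 1" --pt "0 0 1.365 -0.02 -0.091 0.01 1" --pt "0 0 1.365 -0.02 -0.091 0.01 1"

```text
time: 43.72
tcp_pos: [0.3988, -0.3991, 0.2968]
tool_rot: [[1.0, 0.001, -0.006], [0.001, -1.0, 0.002], [-0.006, -0.002, -1.0]]
wrist_force: [0.2, 0.2, 0.3]
width: 0.092
grip_force: 0.0
```

```bash
python3 shot.py v1
```

```text
43.725 [ 0.3988 -0.3991  0.2968] [-45.1  11.   95.4  -0.1  73.9  44.9]
```

>>> play_rows --pt "0 0 0 0.17 -0.4 0 1" --pt "0 0 0 0.17 -0.4 0 1" --pt "0 0 0 0.17 -0.4 0 1" --pt "0 0 0 0.17 -0.4 0 1" --pt "0 0 0 0.17 -0.4 0 1" --pt "0 0 0 0.17 -0.4 0 1" --pt "0 0 0 0.17 -0.4 0 1" --pt "0 0 0 0.17 -0.4 0 1" --pt "0 0 0 0.17 -0.4 0 1" --pt "0 0 0 0.17 -0.4 0 1"

```text
time: 45.02
tcp_pos: [0.5686, -0.0006, 0.2973]
tool_rot: [[1.0, -0.001, -0.005], [-0.001, -1.0, 0.001], [-0.005, -0.001, -1.0]]
wrist_force: [0.7, 0.0, -0.9]
width: 0.092
grip_force: 0.0
```

```bash
python3 shot.py v2
```

```text
45.025 [ 0.5686 -0.0006  0.2973] [-0.2 11.4 94.8  0.1 74.1 89.8]
```

>>> play_rows --pt "0 0 0 -0.19 -0.29 0 1" --pt "0 0 0 -0.19 -0.29 0 1" --pt "0 0 0 -0.19 -0.29 0 1" --pt "0 0 0 -0.19 -0.29 0 1" --pt "0 0 0 -0.19 -0.29 0 1" --pt "0 0 0 -0.19 -0.29 0 1" --pt "0 0 0 -0.19 -0.29 0 1" --pt "0 0 0 -0.19 -0.29 0 1" --pt "0 0 0 -0.19 -0.29 0 1" --pt "0 0 0 -0.19 -0.29 0 1"

```text
time: 46.32
tcp_pos: [0.3797, 0.2899, 0.2986]
tool_rot: [[1.0, -0.002, -0.005], [-0.002, -1.0, 0.001], [-0.005, -0.001, -1.0]]
wrist_force: [-1.1, -0.0, -0.5]
width: 0.0919
grip_force: 0.0
```

```bash
python3 shot.py v3; python3 - <<'E'
from m2 import *
i=[cv2.imread(f'pics/v{k}.png')[:200] for k in(1,2,3)];cv2.imwrite('pics/v.png',np.vstack(i))
def R(n,p,Z,lo,hi,X,w,z):
    u,v=proj(p,[X])[0].astype(int);print(n,*rect(hull(p,comp((Z>lo)&(Z<hi),u,v,w),z)))
def Cc(n,p,Z,lo,hi,X,w,z):
    u,v=proj(p,[X])[0].astype(int);print(n,*circ(p,comp((Z>lo)&(Z<hi),u,v,w),z))
p,im,d=load("v1");Z=cloud(p,d)[:,:,2]
Cc("cap",p,Z,.14,.16,[.491,-.398,.151],40,.151);R("stirrer",p,Z,.044,.056,[.491,-.398,.05],75,.05)
p,im,d=load("v2");Z=cloud(p,d)[:,:,2]
R("trough",p,Z,.063,.08,[.66,0,.07],60,.07)
p,im,d=load("v3");C=cloud(p,d);Z=C[:,:,2];V=im.max(2)
R("block",p,Z,.085,.105,[.473,.175,.095],60,.095);R("heater",p,Z,.044,.056,[.473,.175,.05],80,.05)
Cc("knob",p,Z,.088,.105,[.48,.416,.096],30,.096)
u,v=proj(p,[[.48,.416,.03]])[0].astype(int);print("pan",circ(p,comp((V>95)&(abs(Z-.03)<.012),u,v,62),.03))
E
```

```text
46.325 [0.3797 0.2899 0.2986] [ 37.    2.5 104.9   0.2  72.8 127.1]
cap [ 490.9 -399.4] 37.4
stirrer [ 491.2 -398.4] [129.1 109. ] 8.1
trough [659.5  -1.7] [109.6  49.7] -11.8
block [472.4 176.9] [91.3 50.1] -14.5
heater [473.5 175.4] [130.6 110.2] -14.6
knob [480.9 413.4] 28.3
pan (array([481.1, 415.9]), 121.4)
```

View pics/v.png

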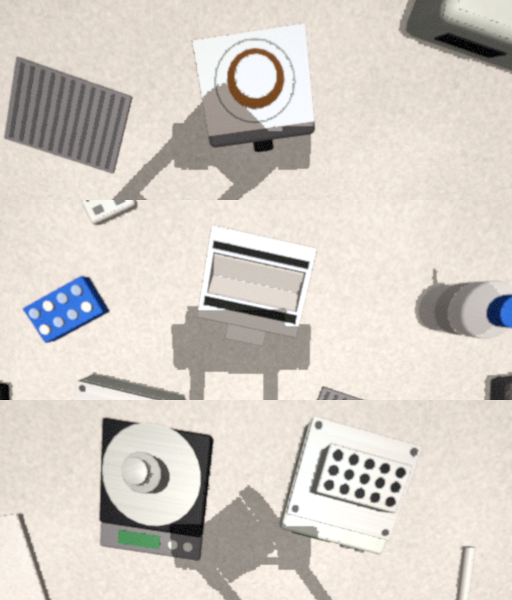

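All four pieces stand within about 3 mm of the middle of their stations: bottle at (256,77), trough at (257,280), weight at (142,470) and block at (362,477). The mat is empty and the wash bottle is in its place.

```bash
python3 -c "
from plant import r
print(r.close_job())"
```

```text
the job is handed in; nothing more can be done
None
```

I handed the job in at about 46 s of the 144 s allowed: bottle on stirrer, block on heater, weight on balance and trough on stand, each within about 3 mm of the middle in the last pictures, with the mat empty and the wash bottle in place; the hand-in returned no verdict.

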